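# Close the sample pot on the scanning stage

## Task

Screw the wide black lid onto the steel pot on the stage and leave the small lid alone. Set the lid level on the mouth with its bar halfway between the pot's tabs, turn it back anticlockwise until the bar is over the tabs and lower it as it drops over the thread, then tighten it clockwise to the stop, about an eighth of a turn, and let go.

Things in the scene. Friction and masses are not known exactly. Their poses are not given: they have to be found in the camera images.
- lid: The wide loose lid, black plastic with an aluminium bar, 104 mm across, 0.14 kg. Origin: centre of underside, z up. Deck 16 mm up; on it the bar along x: 86 long, 16 wide, 32 mm tall, top 48 mm up. Skirt inner radius 49 mm, 12 mm deep. Four thread lugs inside, flush with the underside, on +-x and +-y (8 mm wide, 4 thick, in to radius 35 mm): the same every quarter turn, bar over two lugs.
- small_lid: The narrow lid, a bystander that does not fit: loose, black plastic with an aluminium bar, 70 mm across, deck 16 mm up with a grip bar 56 x 16 x 26 mm along its x axis; top 42 mm above the origin. Origin: centre of its underside. The two lids may lie in either of two places on the table.
- pot: The open steel pot bolted to the silver stage plate; it cannot move. 88 mm across, rim 70 mm above the origin (centre of underside, z up). Neck 60 mm across, with a coarse four-start thread out to radius 44 mm. Four pointed tabs on its +-x and +-y axes reach to radius 75 mm, 44 to 49 mm above the origin, and mark the thread starts.
- pot_mouth (a point): Centre of the pot's mouth, axes as the pot's. Bar midway between tabs (within 20 deg): lid rests on the thread, its origin 0.5 mm below this point. Bar over tabs (within 12 deg), centred within 4 mm: it goes down 11.5 mm more, onto the rim. From there it turns clockwise from above (negative yaw), with little torque, to a hard stop at about 45 deg, and stays.
Mind the look-alikes: they are no part of the job. Leave any blue or purple look-alike of the lid alone.

How it is judged:
By the outcome, as a careful person would: the job done as asked, in the order asked, and still so for the second after the job is handed in, with the robot touching nothing.
It also fails if it takes over 40 s, if anything falls off the work surface, if the arm or the gripper's body presses on something with over 40 N, if the wrist force passes 120 N, or if a joint passes its speed limit or range.

## Robot

A 6-joint arm with a two-finger parallel gripper is mounted at the origin on the work surface. World frame = base frame: x ahead of the robot, y to its left, z up, the work surface at z = 0. Lengths are in mm, angles in degrees, forces in N, time in s.
With the tool pointing down it reaches from about 350 to 850 mm from the base axis. Payload 8.1 kg.
Tool frame: the origin (TCP) lies midway between the tips of the shut fingers; the grasp point (between the pads) lies 19 mm behind it; z points along the fingers, y is the line along which they close (so a half turn about z gives the same grasp; the last joint's range is limited). The gripper opens to 85 mm and grips with 20 to 120 N. Pads are 22 mm wide; open, the fingers measure 114 mm over their backs; the gripper's body (76 mm by 85 mm) begins 54 mm behind the grasp point. The pads swing forward as they close: fully open they stand 13 mm farther back than shut.
Start: joints at [-70.898, 7.471, 85.268, -0, 87.261, -4.893], TCP at [244.018, -548.142, 193.692] pointing down, gripper open.
Joint ranges: [-169.43, 169.43], [-51.17, 129.36], [1.28, 143.12], [-76.62, 256.62], [0, 156.53], [-152.29, 152.29]. Speed limits (degrees/s): [136.94, 136.94, 159.86, 180, 180, 180].

## Interface

Orientations are given as [roll, pitch, yaw] about the fixed x, y, z axes, in that order (R = Rz(yaw) Ry(pitch) Rx(roll)).
In Python, from bench import r gives the robot as it stands.
- The arm moves only by the tool step_arm, never from a script. Its arguments are lists of equal length, an entry for each row: "delta_pos": the shift along the world's x, y, z in units of 200 mm (1.0 is 200 mm), a list of three; "spin": the turn about the world's z in units of 180 degrees (1.0 is 180 degrees). In form: {"delta_pos": [[dx, dy, dz], ...], "spin": [spin, ...]}. A call has 1 to 8 rows; each row shifts and turns the commanded pose from where the row before left it; what a row does not reach is not made up. A row lasts 1/8 s, in which the tool goes at most 62.5 mm and 10.7 degrees, less where a joint would pass 70% of its speed; a pose out of reach is approached as far as the arm can. A call with a number of a shift or a turn outside -1 to 1 is refused whole. A call with a gripper value outside its range is refused whole. "gripper" is the opening, from -1 (shut) to 1 (fully open), set as the call begins (left out, the last holds). The fingers move at their own pace and stop on an object; "squeeze" is the grip in N (left out, the last holds). Time passes only in rows, so rows that do not move let the fingers close. It gives the time, the measured TCP pose, the force, the opening and the grip force at its end, in the units of the state.
- r.sense(): the state, without advancing time (a new reading comes with each control period).
- r.snapshot(name): name is "side" or "top"; returns a dict with "pixels" (480x640x3 uint8, blue, green, red), "fx", "fy", "cx", "cy" (pixels), "camera_from_world" (4x4, takes a point from world to camera coordinates). Camera axes: x right, y up, looking along -z (the intrinsics and any distortion apply to the point x, -y, -z); pixel columns grow to the right and rows downward; lengths in mm; the calibration is good to about 2 mm. A picture is of the moment at which its call begins. There is no depth.
- r.hand_in(): hands the job in; it is judged then, once.
The state is a dict: "time": time; "joint_pos": joint angles; "qd": joint speeds; "joint_efforts": joint torques, N m; "tool_pos": TCP position; "tcp_rot": TCP orientation; "ft_force": force on the tool from outside, world axes, zero at the start; "wrist_torque": the same for the moment, N m; "finger_gap": finger opening in mm; "grip_force": force on a finger pad.
Only numpy, scipy, OpenCV 4.12 (cv2) and the standard library are available. Lean on these libraries where they do the work, as an engineer would, in place of code of your own. Each camera call takes 0.05 s, during which the arm holds its last target. There are 200 camera calls.

## Working session

There is one attempt and no reset: what is moved stays moved. The work goes in short steps, Python scripts to look and compute and a tool call to move; the robot and the scene stay as the last step left them, time stands still between calls to the robot, and variables do not carry over. Pictures are saved under pics/ and viewed, at most 10 in all, crops included, and the job is handed in when it is done.

Besides the shell and the picture viewer there is one more tool, called after "Call:" in YAML: its name, and indented under it one key for each argument. step_arm: Moves the arm, as the interface text tells. Shifts and turns lie within -1 to 1; 1 stands for 200 mm of shift or 180 degrees of turn. Its arguments: {"type":"object","properties":{"delta_pos":{"type":"array","items":{"type":"array","items":{"type":"number","minimum":-1,"maximum":1}}},"spin":{"type":"array","items":{"type":"number","minimum":-1,"maximum":1}},"gripper":{"type":"number"},"squeeze":{"type":"number"}},"required":["delta_pos","spin"]}

```bash
mkdir -p pics; cat > h.py <<'E'
import numpy as np, cv2
from bench import r
def snap(n):
    s=r.snapshot(n); return s, np.array(s["pixels"])
def ray(s,u,v):
    M=np.array(s["camera_from_world"]); R=M[:3,:3]; t=M[:3,3]
    d=np.array([(u-s["cx"])/s["fx"], -(v-s["cy"])/s["fy"], -1.0])
    return -R.T@t, R.T@d
def at(s,u,v,z):
    o,d=ray(s,u,v); return o+d*(z-o[2])/d[2]
def px(s,p):
    M=np.array(s["camera_from_world"]); c=M[:3,:3]@np.array(p)+M[:3,3]
    return s["cx"]-s["fx"]*c[0]/c[2], s["cy"]+s["fy"]*c[1]/c[2]
E
python3 - <<'E'
from h import *
for n in("top","side"):
    s,p=snap(n); cv2.imwrite(f"pics/{n}0.png",p); print(n,{k:v for k,v in s.items() if k!="pixels"}, ray(s,320,240)[0])
print(r.sense())
E
```

```text
top {'fx': 545.880651856118, 'fy': 545.880651856118, 'cx': 323.863007922163, 'cy': 231.75586336661263, 'camera_from_world': array([[ 1.62995515e-02, -9.99859944e-01,  3.79705852e-03,
        -1.73360379e+02],
       [ 9.96725229e-01,  1.65490346e-02,  7.91514262e-02,
        -4.52634170e+02],
       [-7.92031782e-02,  2.49449127e-03,  9.96855373e-01,
        -1.01947798e+03],
       [ 0.00000000e+00,  0.00000000e+00,  0.00000000e+00,
         1.00000000e+00]])} [ 373.23169684 -163.30236164 1052.7569994 ]
side {'fx': 501.22969611277176, 'fy': 501.22969611277176, 'cx': 326.6268815590226, 'cy': 235.60425187465182, 'camera_from_world': array([[ 9.80144404e-01, -1.97654546e-01,  1.57995836e-02,
        -4.72373512e+02],
       [ 1.07602346e-01,  5.97127053e-01,  7.94896860e-01,
        -1.56231233e+01],
       [-1.66549337e-01, -7.77413637e-01,  6.06538833e-01,
        -1.20803818e+03],
       [ 0.00000000e+00,  0.00000000e+00,  0.00000000e+00,
         1.00000000e+00]])} [  263.47738129 -1023.18313793   752.60414429]
{'time': 0.1, 'joint_pos': array([-7.08972426e+01,  7.51236669e+00,  8.53245404e+01,  6.44104941e-04,
        8.72623207e+01, -4.89253039e+00]), 'qd': array([-0.05315043, -0.06490673, -0.14188459,  0.04010409, -0.01561926,
        0.0264319 ]), 'joint_efforts': array([ 2.09503902e-03, -5.70947349e+01, -5.01945484e+01, -3.93946380e-05,
        8.00235139e-03, -3.14122147e-06]), 'tool_pos': array([ 243.83711091, -547.58725775,  192.71848408]), 'tcp_rot': array([-1.79901189e+02, -9.10380560e-03,  2.39952486e+01]), 'ft_force': array([ 0.43608069,  0.43093919, -0.68174531]), 'wrist_torque': array([0.02682723, 0.00666951, 0.01455326]), 'grip_force': 0.0, 'finger_gap': 85.57151887251456}
```

View pics/top0.png

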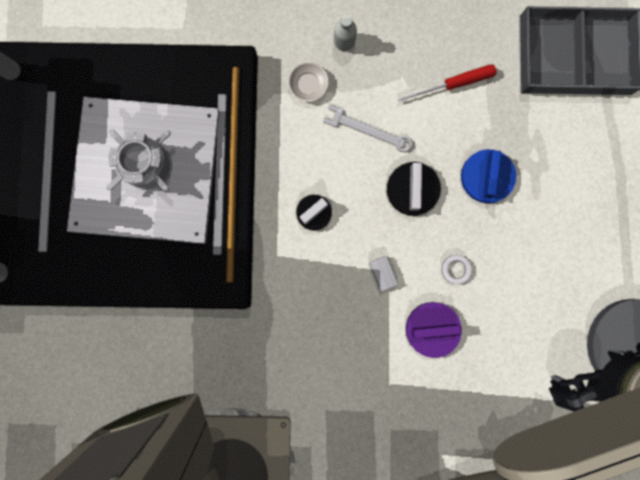

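View pics/side0.png

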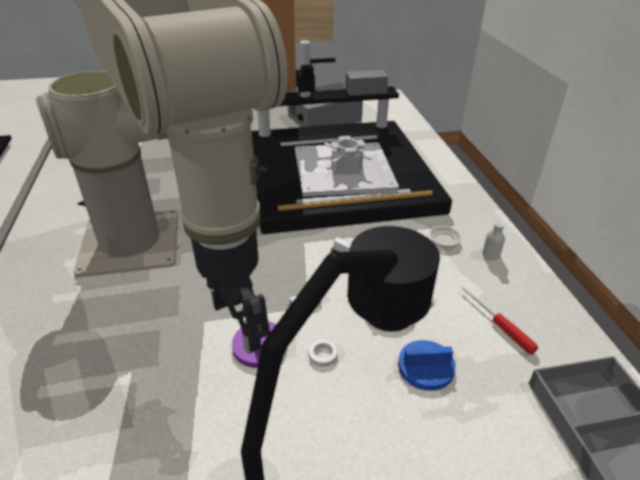

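The top view shows the wide lid at (414,188) with its bar near vertical, the small lid at (314,212), and the pot at (137,158) on the plate. Blue and purple look-alikes are at (488,176) and (434,330). In the side view the pot is at (347,150), and a lamp hides both lids.

```bash
python3 - <<'E'
from h import *
s,p=snap("top"); q,sd=snap("side")
a=cv2.resize(p[105:215,75:200],None,fx=4,fy=4,interpolation=2)  # 500x440
b=cv2.resize(sd[120:190,305:390],None,fx=4,fy=4,interpolation=2)[:, :300]
b=cv2.resize(sd[120:185,312:384],None,fx=4,fy=4,interpolation=2)
out=np.zeros((440,800,3),np.uint8); out[:,:500]=a; out[:b.shape[0],505:505+b.shape[1]]=b
cv2.imwrite("pics/z1.png",out)
# lid
g=p[150:230,375:455].max(2)
m=(g<60).astype(np.uint8); m=cv2.morphologyEx(m,cv2.MORPH_CLOSE,np.ones((13,13)))
c=max(cv2.findContours(m,0,1)[0],key=cv2.contourArea); c=c+[375,150]
e,rad=cv2.minEnclosingCircle(c); print("lid circ",e,rad,cv2.fitEllipse(c)); print("lid at z16",at(s,*e,16))
hm=np.zeros(p.shape[:2],np.uint8); cv2.drawContours(hm,[cv2.convexHull(c)],-1,255,-1); hm=cv2.erode(hm,np.ones((5,5)))
bar=((p.max(2)>130)&(hm>0)).astype(np.uint8)
bc=max(cv2.findContours(bar,0,1)[0],key=cv2.contourArea); R=cv2.minAreaRect(bc); print("bar",R)
B=cv2.boxPoints(R); W=np.array([at(s,*k,48) for k in B]); print(W.round(1), W.mean(0), [np.degrees(np.arctan2(*(W[i+1]-W[i])[[1,0]])) for i in(0,1)], [np.linalg.norm(W[i+1]-W[i]) for i in (0,1)])
E
```

```text
lid circ (413.51531982421875, 188.35023498535156) 26.76544761657715 ((413.4729309082031, 188.83950805664062), (50.97068786621094, 52.410850524902344), 82.3199234008789)
lid at z16 [ 541.98712876 -336.51431459   16.        ]
bar ((415.5, 186.5), (9.0, 43.0), 0.0)
[[ 499.9 -326.6   48. ]
 [ 580.7 -326.3   48. ]
 [ 581.  -343.1   48. ]
 [ 500.2 -343.3   48. ]] [ 540.44229067 -334.84952167   48.        ] [np.float64(0.20962130206161605), np.float64(-89.02174712724339)] [np.float64(80.76239663328163), np.float64(16.802550720836653)]
```

View pics/z1.png

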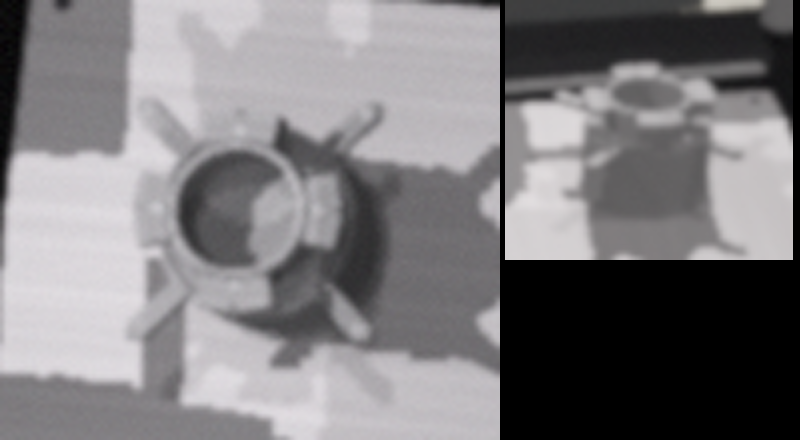

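The left crop shows the mouth ring centred near crop (240,209), so image (135,157). The tab tips are at crop (145,105), (375,110), (130,330) and (362,330). The right crop shows the mouth centred near (145,93), so side image (348,143).

```bash
python3 - <<'E'
from h import *
s,p=snap("top"); q,sd=snap("side")
o1,d1=ray(s,135,157.25); o2,d2=ray(q,348.2,143.2)
k=np.linalg.lstsq(np.c_[d1,-d2],o2-o1,rcond=None)[0]; A=o1+d1*k[0];B=o2+d2*k[1]; print(A,B)
zm=(A[2]+B[2])/2
T=np.array([at(s,75+x/4,105+y/4,zm-23.5) for x,y in((145,105),(375,110),(362,330),(130,330))])
print(T.round(1),T.mean(0)); C=T.mean(0)
for t in T: print(np.degrees(np.arctan2(*(t-C)[[1,0]])),np.linalg.norm((t-C)[:2]))
for dz in(-20,-10,0,10): print(zm+dz, at(s,135,157.25,zm+dz), at(s,253/4+75,218.75/4+105,zm-23.5+dz))
E
```

```text
[567.99806773 157.92010869 135.28726319] [570.49258829 157.46486317 135.65742649]
[[618.4 209.6 112. ]
 [617.9 109.  112. ]
 [520.6 110.8 112. ]
 [518.9 211.5 112. ]] [568.93545082 160.22054954 111.97234484]
44.97635552802529 69.92557656826911
-46.309182520996586 70.90510834648482
-134.39706723432477 69.13806961407172
134.3373012807568 71.64778586552383
115.47234483640813 [572.20450592 164.85766398 115.47234484] [572.88994781 167.11022828  91.97234484]
125.47234483640813 [570.08164166 161.35648615 125.47234484] [570.81187288 163.67124132 101.97234484]
135.47234483640813 [567.95877741 157.85530832 135.47234484] [568.73379794 160.23225436 111.97234484]
145.47234483640813 [565.83591315 154.35413048 145.47234484] [566.655723   156.7932674  121.97234484]
```

Call:
step_arm:
  delta_pos:
    - [0.186,0.133,-0.025]
    - [0.186,0.133,-0.025]
    - [0.186,0.133,-0.025]
    - [0.186,0.133,-0.025]
    - [0.186,0.133,-0.025]
    - [0.186,0.133,-0.025]
    - [0.186,0.133,-0.025]
    - [0.186,0.133,-0.025]
  spin: [-0.0167,-0.0167,-0.0167,-0.0167,-0.0167,-0.0167,-0.0167,-0.0167]
  gripper: 1
  squeeze: 60

```text
time: 1.3
tool_pos: [542.8, -334.4, 153.5]
tcp_rot: [180.0, -0.0, -0.2]
ft_force: [0.5, -0.8, -0.4]
finger_gap: 85.1
grip_force: 0.0
```

Call:
step_arm:
  delta_pos:
    - [0,0,0]
    - [0,0,0]
  spin: [0,0]

```text
time: 1.55
tool_pos: [541.3, -335.4, 153.5]
tcp_rot: [180.0, 0.0, 0.0]
ft_force: [0.4, -0.6, -0.1]
finger_gap: 85.6
grip_force: 0.0
```

Call:
step_arm:
  delta_pos:
    - [0,0,-0.16]
    - [0,0,-0.16]
    - [0,0,-0.14]
    - [0,0,-0.1]
    - [0,0,-0.06]
    - [0,0,-0.035]
    - [0,0,0]
  spin: [0,0,0,0,0,0,0]

```text
time: 2.42
tool_pos: [541.7, -335.5, 22.9]
tcp_rot: [180.0, -0.0, -0.1]
ft_force: [-0.5, -0.6, -0.9]
finger_gap: 85.7
grip_force: 0.0
```

```bash
python3 - <<'E'
from h import *
s,p=snap("top"); q,sd=snap("side")
a=cv2.resize(p[130:250,340:490],None,fx=3,fy=3); b=cv2.resize(sd[220:360,280:430],None,fx=2,fy=2)
out=np.zeros((370,760,3),np.uint8); out[:360,:450]=a; out[:280,455:755]=b
cv2.imwrite("pics/g1.png",out); print(r.sense()["tool_pos"])
E
```

```text
[ 542.27379889 -335.79602038   23.72812102]
```

View pics/g1.png

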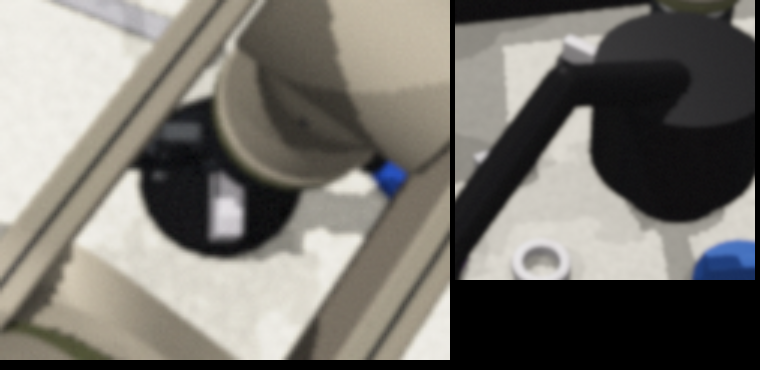

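The fingers straddle the lid. The bar's free end is visible at crop (226,207) in the top view, and the lamp hides the gripper in the side view. Closing now.

Call:
step_arm:
  delta_pos:
    - [0,0,0]
    - [0,0,0]
    - [0,0,0]
    - [0,0,0]
    - [0,0,0]
    - [0,0,0]
  spin: [0,0,0,0,0,0]
  gripper: -1
  squeeze: 60

```text
time: 3.28
tool_pos: [541.6, -335.3, 22.7]
tcp_rot: [-180.0, 0.0, -0.1]
ft_force: [0.0, -0.1, 0.4]
finger_gap: 0.2
grip_force: 0.0
```

```bash
python3 - <<'E'
from h import *
s,p=snap("top"); q,sd=snap("side")
print(px(q,(541,-335,30)),px(s,(541,-335,48)),px(s,(541,-335,23)),px(s,(541,-335,100)))
a=cv2.resize(p[130:250,340:490],None,fx=3,fy=3); b=cv2.resize(sd[200:380,270:450],None,fx=1.6,fy=1.6)
out=np.zeros((370,760,3),np.uint8); out[:360,:450]=a; out[:288,455:743]=b
cv2.imwrite("pics/g2.png",out); print(r.sense())
E
```

```text
(np.float64(387.8715209056173), np.float64(301.28740999048637)) (np.float64(415.58189908269253), np.float64(186.13673989398404)) (np.float64(413.33473327086114), np.float64(188.2680590384985)) (np.float64(420.6283785069031), np.float64(181.35041831833993))
{'time': 3.375, 'joint_pos': array([-3.63739475e+01,  2.08783177e+01,  8.80641890e+01,  2.62828809e-04,
        7.10606557e+01,  5.36794134e+01]), 'qd': array([ 0.03314365, -0.07462486,  0.05660337,  0.06973011,  0.00992876,
        0.01774264]), 'joint_efforts': array([ 2.37867913e-03, -6.46065974e+01, -4.58556569e+01,  1.92191064e-04,
        2.10793580e-03,  1.67858030e-05]), 'tool_pos': array([ 541.60655104, -335.33504918,   22.65636483]), 'tcp_rot': array([-1.79997927e+02,  2.40071094e-03, -5.34461490e-02]), 'ft_force': array([-0.4113567 , -0.18612921,  0.48151437]), 'wrist_torque': array([-0.04246318,  0.02448957,  0.01309224]), 'grip_force': 0.0, 'finger_gap': -0.3993189818710129}
```

View pics/g2.png

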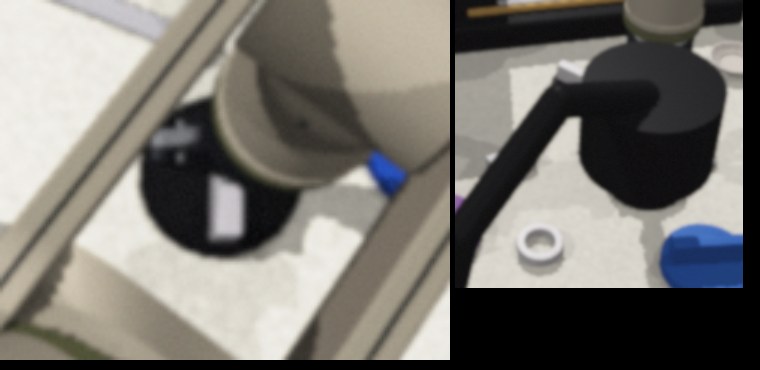

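The lid hasn't moved and its bar is still at crop (226,207), but the fingers closed on nothing. A grey patch at crop (175,135) could be the fingers, so I'll check the arm's reported pose against the start pictures.

```bash
python3 - <<'E'
from h import *
s,p=snap("top"); q,sd=snap("side")
for z in(193,247,300,400): print(z,px(s,(244,-548,z)),px(q,(244,-548,z)))
for z in(23,77,130,250): print(z,px(s,(541,-335,z)),px(q,(541,-335,z)))
t0=cv2.imread("pics/top0.png"); s0=cv2.imread("pics/side0.png")
a=cv2.resize(t0[330:450,540:640],None,fx=4,fy=4,interpolation=2)
b=cv2.resize(s0[230:370,180:280],None,fx=3.5,fy=3.5,interpolation=2)
out=np.zeros((490,800,3),np.uint8); out[:480,:400]=a; out[:490,405:755]=b
for f,S,x0,y0,k,ox in((px,s,540,330,4,0),(px,q,180,230,3.5,405)):
    for z in (193,247):
        u,v=px(S,(244,-548,z)); cv2.drawMarker(out,(int((u-x0)*k+ox),int((v-y0)*k)),(0,0,255) if z==193 else (0,255,0),0,14,2)
cv2.imwrite("pics/g3.png",out)
E
```

```text
193 (np.float64(568.0753065948235), np.float64(362.6122161575534)) (np.float64(240.0655038371461), np.float64(351.5211745287096))
247 (np.float64(584.7740511794851), np.float64(368.54564784261123)) (np.float64(236.487356249674), np.float64(325.1874224877065))
300 (np.float64(603.5223911034066), np.float64(375.20734588720615)) (np.float64(232.61972998527705), np.float64(296.72322179612604))
400 (np.float64(647.3079025781035), np.float64(390.76530234394875)) (np.float64(224.1548076160954), np.float64(234.42473877747202))
23 (np.float64(413.33473327086114), np.float64(188.2680590384985)) (np.float64(387.5633763151957), np.float64(303.7392659213267))
77 (np.float64(418.3308652301947), np.float64(183.52948939784972)) (np.float64(390.00887205697586), np.float64(284.28085767821966))
130 (np.float64(423.7947295293925), np.float64(178.34730011631257)) (np.float64(392.57153738992116), np.float64(263.89015022901873))
250 (np.float64(438.78686059424643), np.float64(164.12804856515442)) (np.float64(399.06091827595424), np.float64(212.25521160772777))
```

View pics/g3.png

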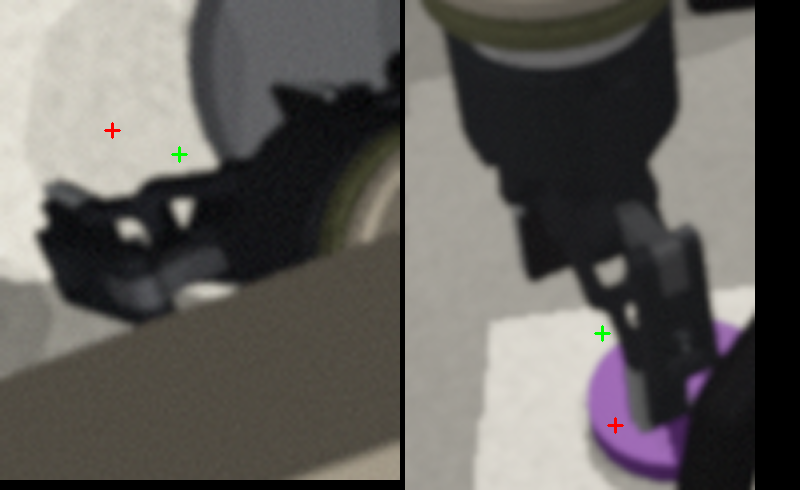

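Call:
step_arm:
  delta_pos:
    - [0,0,0.2]
    - [0,0,0.2]
    - [0,0,0.2]
    - [0,0.2,0.1]
    - [0,0.2,0]
    - [0,0.2,0]
    - [0,0.2,0]
    - [0,0.2,0]
  spin: [0,0,0,0,0,0,0,0]

```text
time: 4.47
tool_pos: [541.5, -134.1, 162.8]
tcp_rot: [180.0, -0.0, -0.1]
ft_force: [-0.2, 0.6, -1.2]
finger_gap: 0.4
grip_force: 0.0
```

Call:
step_arm:
  delta_pos:
    - [0,0.2,0]
    - [0,0.2,0]
    - [0,0.2,0]
    - [0,0.1,0]
    - [0,0,0]
    - [0,0,0]
  spin: [0,0,0,0,0,0]

```text
time: 5.22
tool_pos: [541.7, 3.7, 162.7]
tcp_rot: [180.0, 0.0, -0.1]
ft_force: [-0.4, 0.1, 0.1]
finger_gap: 0.1
grip_force: 0.0
```

```bash
python3 - <<'E'
from h import *
P=r.sense()["tool_pos"]; print(P,r.sense()["tcp_rot"])
s,p=snap("top"); q,sd=snap("side")
def crop(S,p,k=3,w=130,h=190):
    u,v=px(S,P+[0,0,30]); x0=int(max(0,min(640-w,u-w/2))); y0=int(max(0,min(480-h,v-h/2)))
    o=cv2.resize(p[y0:y0+h,x0:x0+w],None,fx=k,fy=k,interpolation=2)
    for z,c in((0,(0,0,255)),(54,(0,255,0)),(100,(255,0,0))):
        a,b=px(S,P+[0,0,z]); cv2.drawMarker(o,(int((a-x0)*k),int((b-y0)*k)),c,0,12,1)
    print(x0,y0,px(S,P)); return o
cv2.imwrite("pics/g4.png",np.hstack([crop(s,p),crop(q,sd)])); cv2.imwrite("pics/top4.png",p);cv2.imwrite("pics/side4.png",sd)
E
```

```text
[541.68995885   3.72871224 162.67018346] [ 1.79968263e+02  2.59817006e-03 -7.37526751e-02]
153 72 (np.float64(222.20679547707928), np.float64(170.98395149192734))
287 56 (np.float64(351.800714599432), np.float64(162.9944813045902))
```

View pics/g4.png

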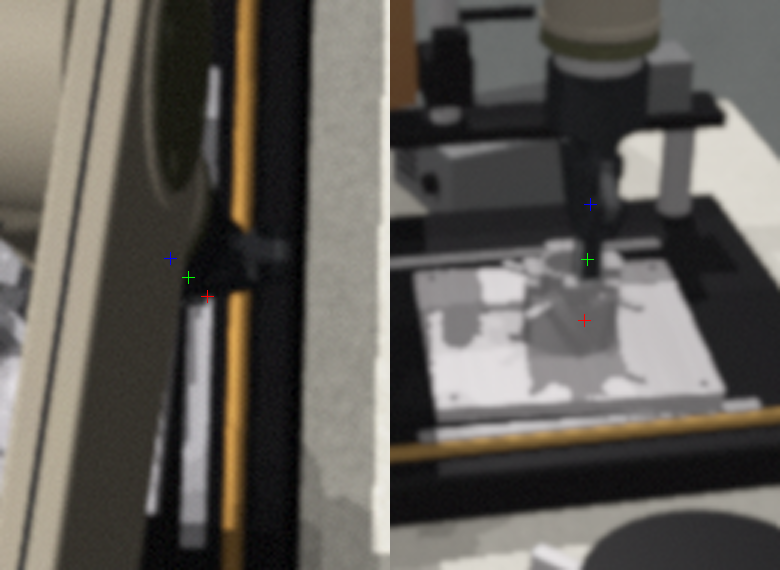

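Side view: the finger tip is at crop (588,278), about 14 px above the projected TCP at (584,320), while the columns agree. In the top view the knuckle at (265,245) fits the reported xy. So the real tips sit about 35–40 mm higher than reported, and I'll check that with a gentle touch on bare table.

Call:
step_arm:
  delta_pos:
    - [0,-0.2,0]
    - [0,-0.2,0]
    - [0,-0.2,0]
    - [0,-0.2,0]
    - [0,-0.2,-0.1]
    - [0,-0.2,-0.2]
    - [0,0,-0.2]
    - [0,0,-0.1]
  spin: [0,0,0,0,0,0,0,0]

```text
time: 6.32
tool_pos: [539.5, -235.9, 39.8]
tcp_rot: [-179.9, 0.2, -0.2]
ft_force: [-0.0, -0.5, -0.3]
finger_gap: 0.1
grip_force: 0.0
```

```bash
python3 - <<'E'
from h import *
P=r.sense()["tool_pos"]; print(P,r.sense()["ft_force"])
s0=cv2.imread("pics/side0.png"); q,sd=snap("side")
print(px(q,P),px(q,P+[0,0,38]))
d=(cv2.absdiff(sd,s0).max(2)>40).astype(np.uint8)
n,l,st,_=cv2.connectedComponentsWithStats(d); print(st[st[:,4]>150])
E
```

```text
[ 539.4766836  -235.88228786   39.82791612] [-0.02788886 -0.50447044 -0.33994627]
(np.float64(374.2715308726639), np.float64(266.2966150029675)) (np.float64(375.5823729984026), np.float64(252.77396938938156))
[[     0      0    640    480 255231]
 [   102      0     37     49    519]
 [   115      0    148     96   6272]
 [   274      0    142    202   7964]
 [   120     71     17     22    165]
 [    36     93     15     18    162]
 [   248     92     37     15    403]
 [   136    103    135    251  15148]
 [    36    114     15     34    316]
 [   178    322     26    145   2373]
 [    20    330     42     80    893]
 [   261    335    197    145  12206]
 [    80    374     51    106   2718]
 [    28    412     34     13    151]
 [   188    451     57     29   1224]]
```

Call:
step_arm:
  delta_pos:
    - [0,0,-0.05]
    - [0,0,-0.05]
    - [0,0,-0.03]
    - [0,0,-0.02]
    - [0,0,-0.01]
    - [0,0,-0.01]
    - [0,0,0]
  spin: [0,0,0,0,0,0,0]

```text
time: 7.25
tool_pos: [541.6, -235.3, 8.7]
tcp_rot: [-180.0, 0.0, -0.1]
ft_force: [-0.5, -0.6, 0.1]
finger_gap: 0.1
grip_force: 0.0
```

Call:
step_arm:
  delta_pos:
    - [0,0,-0.01]
    - [0,0,-0.01]
    - [0,0,-0.01]
    - [0,0,0]
  spin: [0,0,0,0]

```text
time: 7.75
tool_pos: [541.4, -235.2, 2.4]
tcp_rot: [-180.0, 0.0, -0.1]
ft_force: [-0.1, -0.0, 0.8]
finger_gap: -0.1
grip_force: 0.0
```

Call:
step_arm:
  delta_pos:
    - [0,0,-0.01]
    - [0,0,-0.01]
    - [0,0,-0.01]
    - [0,0,0]
  spin: [0,0,0,0]

```text
time: 8.25
tool_pos: [541.4, -235.2, -3.6]
tcp_rot: [-180.0, 0.0, -0.1]
ft_force: [0.6, 0.2, -0.2]
finger_gap: -0.1
grip_force: 0.0
```

```bash
python3 - <<'E'
from h import *
print(r.sense()["tool_pos"],r.sense()["ft_force"])
E
```

```text
[ 541.40093127 -235.23379354   -3.60679223] [ 0.6399498   0.20350452 -0.21875733]
```

Below zero with no contact, so the height offset is real. I'll keep lowering gently.

Call:
step_arm:
  delta_pos:
    - [0,0,-0.03]
    - [0,0,-0.03]
    - [0,0,-0.02]
    - [0,0,0]
  spin: [0,0,0,0]

```text
time: 8.75
tool_pos: [541.1, -235.1, -20.0]
tcp_rot: [-180.0, 0.1, -0.0]
ft_force: [-0.5, -0.5, -0.4]
finger_gap: 0.4
grip_force: 0.0
```

Call:
step_arm:
  delta_pos:
    - [0,0,-0.01]
    - [0,0,-0.01]
    - [0,0,-0.01]
    - [0,0,0]
  spin: [0,0,0,0]

```text
time: 9.25
tool_pos: [541.4, -235.2, -25.5]
tcp_rot: [-180.0, 0.0, -0.1]
ft_force: [-0.7, 0.7, 0.2]
finger_gap: 0.2
grip_force: 0.0
```

Call:
step_arm:
  delta_pos:
    - [0,0,-0.01]
    - [0,0,-0.01]
    - [0,0,0]
  spin: [0,0,0]

```text
time: 9.62
tool_pos: [541.4, -235.2, -29.6]
tcp_rot: [-180.0, 0.0, -0.1]
ft_force: [-0.1, -0.4, 0.1]
finger_gap: -0.1
grip_force: 0.0
```

Call:
step_arm:
  delta_pos:
    - [0,0,-0.01]
    - [0,0,-0.01]
    - [0,0,0]
  spin: [0,0,0]

```text
time: 10.0
tool_pos: [541.4, -235.2, -33.6]
tcp_rot: [-180.0, 0.0, -0.0]
ft_force: [0.2, 0.1, -0.3]
finger_gap: 0.3
grip_force: 0.0
```

Call:
step_arm:
  delta_pos:
    - [0,0,-0.01]
    - [0,0,-0.01]
    - [0,0,0]
  spin: [0,0,0]

```text
time: 10.38
tool_pos: [541.6, -235.4, -37.4]
tcp_rot: [-180.0, -0.0, -0.1]
ft_force: [-0.1, -0.0, -0.4]
finger_gap: 0.2
grip_force: 0.0
```

Call:
step_arm:
  delta_pos:
    - [0,0,-0.01]
    - [0,0,0]
  spin: [0,0]

```text
time: 10.62
tool_pos: [541.7, -235.4, -37.6]
tcp_rot: [180.0, 0.0, -0.0]
ft_force: [-7.4, 3.3, 17.7]
finger_gap: -0.2
grip_force: 8.4
```

Contact at a reported z of −37.5, so true height is reported z plus 37.5 mm. Redoing the grasp with that correction.

Call:
step_arm:
  delta_pos:
    - [0,0,0.2]
    - [0,0,0.2]
    - [0,-0.2,0]
    - [0,-0.2,0]
    - [0,-0.1,0]
    - [0,0,0]
  spin: [0,0,0,0,0,0]
  gripper: 1

```text
time: 11.38
tool_pos: [541.2, -336.2, 40.3]
tcp_rot: [-180.0, 0.0, -0.2]
ft_force: [-0.3, 0.6, -0.2]
finger_gap: 85.5
grip_force: 0.0
```

Call:
step_arm:
  delta_pos:
    - [0,0,-0.1]
    - [0,0,-0.1]
    - [0,0,-0.06]
    - [0,0,-0.02]
    - [0,0,0]
  spin: [0,0,0,0,0]

```text
time: 12.0
tool_pos: [541.6, -335.1, -15.6]
tcp_rot: [-180.0, 0.0, -0.0]
ft_force: [-0.5, 0.3, -0.4]
finger_gap: 85.2
grip_force: 0.0
```

Call:
step_arm:
  delta_pos:
    - [0,0,0]
    - [0,0,0]
    - [0,0,0]
    - [0,0,0]
    - [0,0,0]
    - [0,0,0]
  spin: [0,0,0,0,0,0]
  gripper: -1
  squeeze: 60

```text
time: 12.75
tool_pos: [541.9, -335.6, -14.8]
tcp_rot: [180.0, -0.0, -0.1]
ft_force: [0.8, 1.1, 4.1]
finger_gap: 15.1
grip_force: 59.0
```

Call:
step_arm:
  delta_pos:
    - [0,0,0.05]
    - [0,0,0.15]
    - [0,0,0.2]
    - [0,0,0.2]
    - [0,0,0.2]
    - [0,0.05,0.15]
    - [0,0.1,0.05]
    - [0,0.15,0]
  spin: [0,0,0,0,0,0,0,0]

```text
time: 13.75
tool_pos: [541.6, -274.5, 185.0]
tcp_rot: [180.0, -0.0, -0.1]
ft_force: [0.6, 0.4, -1.3]
finger_gap: 15.0
grip_force: 58.5
```

Call:
step_arm:
  delta_pos:
    - [0.02,0.2,0]
    - [0.02,0.2,0]
    - [0.02,0.2,0]
    - [0.02,0.2,0]
    - [0.02,0.2,0]
    - [0.02,0.2,0]
    - [0.017,0.2,0]
    - [0,0.2,0]
  spin: [0,0,0,0,0,0,0,0]

```text
time: 14.75
tool_pos: [567.6, 46.9, 183.1]
tcp_rot: [-180.0, 0.1, -0.0]
ft_force: [-0.2, 0.0, -0.8]
finger_gap: 14.8
grip_force: 58.5
```

Call:
step_arm:
  delta_pos:
    - [0,0.2,0]
    - [0,0.2,0]
    - [0,0.13,0]
    - [0,0.04,0]
    - [0,0,0]
    - [0,0,0]
  spin: [0,0,0,0,0,0]

```text
time: 15.5
tool_pos: [568.8, 157.7, 184.3]
tcp_rot: [180.0, 0.0, -0.1]
ft_force: [0.6, -0.3, -1.4]
finger_gap: 15.0
grip_force: 58.6
```

```bash
python3 - <<'E'
from h import *
P=r.sense()["tool_pos"]; print(P,r.sense()["tcp_rot"],r.sense()["ft_force"])
s,p=snap("top"); q,sd=snap("side")
def crop(S,p,k=3,w=130,h=140):
    L=P+[0,0,15]; u,v=px(S,L-[0,0,20]); x0=int(max(0,min(640-w,u-w/2))); y0=int(max(0,min(480-h,v-h/2)))
    o=cv2.resize(p[y0:y0+h,x0:x0+w],None,fx=k,fy=k,interpolation=2)
    a,b=px(S,L); cv2.drawMarker(o,(int((a-x0)*k),int((b-y0)*k)),(0,0,255),0,12,1)
    a,b=px(S,(569,159,135)); cv2.drawMarker(o,(int((a-x0)*k),int((b-y0)*k)),(0,255,0),0,12,1)
    print(x0,y0); return o
cv2.imwrite("pics/g5.png",np.hstack([crop(s,p),crop(q,sd)]))
E
```

```text
[568.82102735 157.73089547 184.34162803] [ 1.79973856e+02  3.14432759e-02 -9.66039266e-02] [ 0.60794736 -0.31131316 -1.44619922]
60 80
283 58
```

View pics/g5.png

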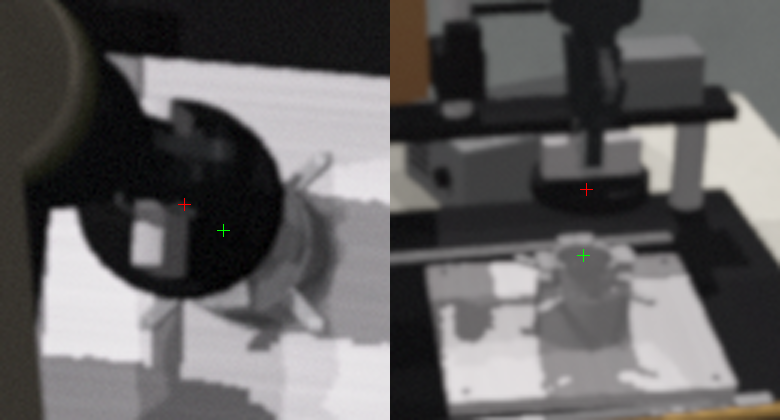

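The lid hangs level. In the top crop it is centred at (180,199), close to the predicted (180,201). In the side crop it is at (590,185), above the mouth at (583,255). The bar is along x, midway between the tabs.

Call:
step_arm:
  delta_pos:
    - [0,0.005,-0.08]
    - [0,0,-0.1]
    - [0,0,-0.07]
    - [0,0,-0.03]
    - [0,0,0]
    - [0,0,0]
  spin: [0,0,0,0,0,0]

```text
time: 16.35
tool_pos: [569.5, 159.8, 129.4]
tcp_rot: [-180.0, -0.1, -0.0]
ft_force: [-1.0, 0.3, -1.2]
finger_gap: 14.7
grip_force: 58.6
```

Call:
step_arm:
  delta_pos:
    - [0,0,-0.01]
    - [0,0,-0.01]
    - [0,0,0]
  spin: [0,0,0]

```text
time: 16.73
tool_pos: [568.9, 159.6, 124.5]
tcp_rot: [180.0, 0.0, -0.1]
ft_force: [0.7, -0.3, -1.7]
finger_gap: 14.6
grip_force: 58.6
```

Call:
step_arm:
  delta_pos:
    - [0,0,-0.01]
    - [0,0,0]
  spin: [0,0]

```text
time: 16.98
tool_pos: [568.9, 159.6, 122.4]
tcp_rot: [180.0, 0.0, -0.1]
ft_force: [-1.1, -0.2, -1.7]
finger_gap: 14.9
grip_force: 58.6
```

Call:
step_arm:
  delta_pos:
    - [0,0,-0.01]
    - [0,0,0]
  spin: [0,0]

```text
time: 17.23
tool_pos: [568.9, 159.6, 120.5]
tcp_rot: [180.0, 0.0, -0.1]
ft_force: [-0.4, 0.1, -1.0]
finger_gap: 15.0
grip_force: 58.6
```

Call:
step_arm:
  delta_pos:
    - [0,0,-0.01]
    - [0,0,0]
  spin: [0,0]

```text
time: 17.48
tool_pos: [569.2, 159.7, 119.6]
tcp_rot: [-180.0, -0.0, -0.0]
ft_force: [-2.2, -1.1, 4.5]
finger_gap: 15.3
grip_force: 59.2
```

Call:
step_arm:
  delta_pos:
    - [0,0,-0.005]
    - [0,0,0]
  spin: [0,0]

```text
time: 17.73
tool_pos: [569.3, 159.7, 119.6]
tcp_rot: [-180.0, -0.1, -0.0]
ft_force: [-6.0, -1.3, 10.8]
finger_gap: 15.3
grip_force: 60.3
```

Seated on the thread, with contact at the expected height. Now turn 45° anticlockwise.

Call:
step_arm:
  delta_pos:
    - [0,0,0]
    - [0,0,0]
    - [0,0,0]
    - [0,0,0]
    - [0,0,0]
    - [0,0,0]
    - [0,0,0]
    - [0,0,0]
  spin: [0.035,0.035,0.035,0.035,0.035,0.035,0.035,0.005]

```text
time: 18.73
tool_pos: [569.0, 159.7, 117.7]
tcp_rot: [180.0, -0.0, 45.0]
ft_force: [-0.1, 0.2, -0.8]
finger_gap: 14.8
grip_force: 58.5
```

Call:
step_arm:
  delta_pos:
    - [0,0,-0.01]
    - [0,0,-0.01]
    - [0,0,0]
  spin: [0,0,0]

```text
time: 19.1
tool_pos: [568.8, 159.6, 113.3]
tcp_rot: [-180.0, 0.0, 44.9]
ft_force: [-0.5, -0.2, -1.2]
finger_gap: 14.8
grip_force: 58.5
```

Dropping freely. Seat is expected near 108.1.

Call:
step_arm:
  delta_pos:
    - [0,0,-0.01]
    - [0,0,-0.01]
    - [0,0,0]
  spin: [0,0,0]

```text
time: 19.48
tool_pos: [568.8, 159.6, 109.4]
tcp_rot: [-180.0, 0.0, 44.9]
ft_force: [0.1, -0.2, -1.0]
finger_gap: 14.8
grip_force: 58.5
```

Call:
step_arm:
  delta_pos:
    - [0,0,-0.01]
    - [0,0,0]
  spin: [0,0]

```text
time: 19.73
tool_pos: [569.3, 159.7, 108.2]
tcp_rot: [180.0, -0.0, 44.9]
ft_force: [-0.9, 0.1, 3.9]
finger_gap: 14.8
grip_force: 58.9
```

It is on the rim. Tightening clockwise.

Call:
step_arm:
  delta_pos:
    - [0,0,0]
    - [0,0,0]
    - [0,0,0]
    - [0,0,0]
    - [0,0,0]
    - [0,0,0]
    - [0,0,0]
    - [0,0,0]
  spin: [-0.035,-0.035,-0.035,-0.035,-0.035,-0.035,-0.02,0]

```text
time: 20.72
tool_pos: [569.4, 159.7, 108.2]
tcp_rot: [-180.0, -0.1, 3.6]
ft_force: [-1.1, -0.3, 2.8]
finger_gap: 15.0
grip_force: 59.1
```

```bash
python3 -c "
from bench import r
s=r.sense();print(s['tcp_rot'],s['ft_force'],s['wrist_torque'],s['tool_pos'])"
```

```text
[-1.79996013e+02 -5.22424345e-02  3.57077000e+00] [-1.10042518 -0.31131531  2.80359542] [-0.06702202  0.141325   -0.0499739 ] [569.40538009 159.6896145  108.19498945]
```

Call:
step_arm:
  delta_pos:
    - [0,0,0]
    - [0,0,0]
    - [0,0,0]
    - [0,0,0]
  spin: [-0.01,-0.01,-0.01,0]

```text
time: 21.22
tool_pos: [568.0, 160.2, 108.2]
tcp_rot: [-180.0, 0.1, -1.8]
ft_force: [-8.0, 1.5, 8.7]
finger_gap: 14.7
grip_force: 62.2
```

```bash
python3 -c "
from bench import r
s=r.sense();print(s['tcp_rot'],s['ft_force'],s['wrist_torque'],s['tool_pos'])"
```

```text
[-1.79996727e+02  9.92047293e-02 -1.75877588e+00] [-8.02802809  1.52887933  8.6767716 ] [-0.00355613  1.33380346  1.3144344 ] [567.98991378 160.16564978 108.22567211]
```

Torque has risen to 1.3 N m, so it is meeting the stop. One more small nudge to confirm.

Call:
step_arm:
  delta_pos:
    - [0,0,0]
    - [0,0,0]
  spin: [-0.01,0]

```text
time: 21.48
tool_pos: [567.9, 160.2, 108.2]
tcp_rot: [180.0, 0.1, -3.5]
ft_force: [-7.9, -0.2, 9.3]
finger_gap: 15.0
grip_force: 72.8
```

```bash
python3 -c "
from bench import r
s=r.sense();print(s['tcp_rot'],s['ft_force'],s['wrist_torque'],s['tool_pos'])"
```

```text
[ 1.79990716e+02  1.00638088e-01 -3.50343534e+00] [-7.91016617 -0.20329829  9.30816931] [0.01146063 1.34462732 1.96180589] [567.93645653 160.21875912 108.23045983]
```

Call:
step_arm:
  delta_pos:
    - [0,0,0]
    - [0,0,0]
    - [0,0,0]
    - [0,0,0]
    - [0,0,0]
    - [0,0,0]
  spin: [0,0,0,0,0,0]
  gripper: 1

```text
time: 22.22
tool_pos: [569.0, 159.6, 107.7]
tcp_rot: [-180.0, 0.0, -3.7]
ft_force: [0.3, 0.1, 0.9]
finger_gap: 85.4
grip_force: 0.0
```

Call:
step_arm:
  delta_pos:
    - [0,0,0.1]
    - [0,0,0.2]
    - [0,0,0.2]
    - [0,-0.1,0.1]
    - [0,-0.2,0]
    - [0,-0.2,0]
    - [0,-0.2,0]
    - [0,-0.2,0]
  spin: [0,0,0,0,0,0,0,0]

```text
time: 23.22
tool_pos: [568.4, -22.8, 227.8]
tcp_rot: [180.0, 0.0, -3.7]
ft_force: [1.0, 0.9, 0.3]
finger_gap: 85.4
grip_force: 0.0
```

Call:
step_arm:
  delta_pos:
    - [0,-0.2,0]
    - [0,-0.2,0]
    - [0,-0.2,0]
    - [0,-0.1,0]
    - [0,0,0]
    - [0,0,0]
  spin: [0,0,0,0,0,0]

```text
time: 23.98
tool_pos: [568.9, -159.6, 227.7]
tcp_rot: [-180.0, 0.0, -3.6]
ft_force: [0.4, 0.8, 0.3]
finger_gap: 84.9
grip_force: 0.0
```

```bash
python3 - <<'E'
from h import *
s,p=snap("top"); q,sd=snap("side")
a=cv2.resize(p[100:220,70:200],None,fx=3,fy=3,interpolation=2); b=cv2.resize(sd[80:200,290:410],None,fx=3,fy=3,interpolation=2)
cv2.imwrite("pics/end.png",np.hstack([a,b])); print(r.sense()["ft_force"],r.sense()["finger_gap"])
E
```

```text
[-0.04933673 -0.0715925   0.59093473] 85.34064022281605
```

View pics/end.png

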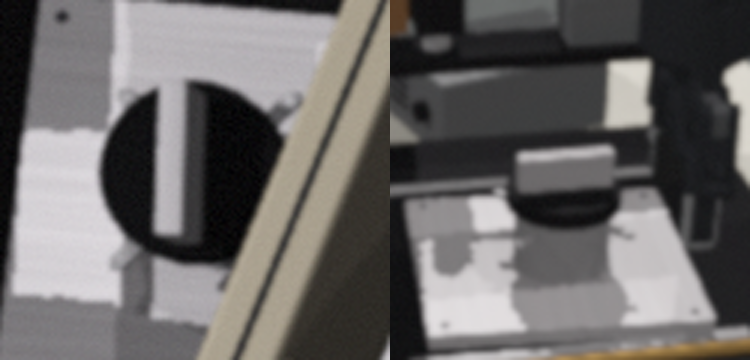

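The lid sits level on the pot at crop (190,170), with its bar along x midway between the tabs. The gripper is clear of everything.

```bash
python3 -c "
from bench import r
print(r.hand_in())"
```

```text
the job is handed in; nothing more can be done
None
```

The wide black lid is screwed onto the pot to the hard stop and released, the small lid was left alone, and the job was handed in at about 24 s; the hand-in returned no verdict. A first grasp closed on nothing because the reported tool height is about 37.5 mm too low.

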